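# Centre the wobbly finial on its post cap

## Robot

A 6-joint arm with a two-finger parallel gripper is mounted at the origin on a cart in front of the work surface, level with it; the furniture and walls round the work are solid. World frame = base frame: x ahead of the robot, y to its left, z up, the work surface at z = 0. Lengths are in m, angles in rad, forces in N, time in s.
With the tool pointing down it reaches from about 0.375 to 0.975 m from the base axis. Payload 3.8 kg.
Tool frame: the origin (TCP) lies at the very end of the fingers, on their centre line; the grasp point (between the pads) lies behind it (bot.tcp_to_grasp is the y of the grasp point in the tool frame, in m); y points along the fingers, z is the direction in which the jaws open and shut, and the axes are right-handed (so a half turn about y gives the same grasp; the last joint's range is limited). The gripper opens to 85 mm and grips with 20 to 120 N. Pads are 22 mm wide; open, the fingers measure 114 mm over their backs; the gripper's body (76 mm by 85 mm) begins 54 mm behind the grasp point. The pads swing forward as they close: fully open they stand 13 mm farther back than shut.
Start: joints at [1.199, 0.264, 1.604, -0, 1.274, -0.037], TCP at [0.222, 0.638, 0.231] pointing down, gripper open.
Joint ranges: [-2.63, 2.63], [-0.94, 2.18], [0.31, 2.57], [-1.31, 4.45], [0, 2.66], [-2.55, 2.55]. Speed limits (rad/s): [2.57, 2.57, 3.14, 3.14, 3.14, 3.14].

## Interface

Orientations are given as a rotation vector (axis times angle).
In Python, from workcell import bot, optics, workorder gives the robot as it stands.
- The arm moves only by the shell command python3 -m handwheel 'ROWS' [FORCE]. ROWS is JSON, a list of rows, each a list of 7 numbers: the shift along the tool's x, y, z in m, then the turn, a rotation vector about the tool's x, y, z in rad, then the opening, from 0 (shut) to 1 (fully open). A call has 1 to 8 rows; each row shifts and turns the commanded pose from where the row before left it, along the tool's axes as they then stand; what a row does not reach is not made up. A row lasts 1/8 s, in which the tool goes at most 62.5 mm and 10.7 degrees, less where a joint would pass 70% of its speed; a pose out of reach is approached as far as the arm can. A call with a gripper value outside its range is refused whole. The fingers move at their own pace and stop on an object; FORCE is the grip in N (left out, the last holds). Time passes only in rows, so rows that do not move let the fingers close. It gives the time, the measured TCP pose, the force and the opening at its end, in the units of the state.
- bot.read_state(): the state, without advancing time (a new reading comes with each control period).
- optics.read_camera(name): name is "scene" or "top" or "wrist"; returns a dict with "image" (420x560x3 uint8, red, green, blue), "z_map" (420x560 float32, m along the optical axis (not along the pixel's ray), 0 where there is no reading), "mtx" (3x3 intrinsics, pixels), "world_from_camera" (4x4, takes a point from camera to world coordinates); the wrist camera has in their place "hand_eye" (4x4, takes a point from camera to tool coordinates, whose origin is the TCP and whose axes are the tool frame's). Camera axes: x right, y down, z forward; pixel columns grow to the right and rows downward; lengths in m; the calibration is good to about 2 mm. A picture is of the moment at which its call begins: read the wrist's pose just before it.
- workorder.finish_job(): hands the job in, once; it reports no verdict.
The state is a dict: "time": time; "q": joint angles; "joint_vel": joint speeds; "joint_torque": joint torques, N m; "tool_pos": TCP position; "tcp_rot": TCP orientation; "wrist_force": force on the tool from outside, world axes, zero at the start; "torque": the same for the moment, N m; "width": opening from 0.0 (shut) to 1.0 (fully open).
Only numpy, scipy, OpenCV 4.12 (cv2) and the standard library are available. Lean on these libraries where they do the work, as an engineer would, in place of code of your own. Each camera call takes 0.05 s, during which the arm holds its last target.

## Task

One of the two ball finials stands off-centre on its wooden post cap. With the fingertips, nudge it very lightly along until it stands upright in the middle of its cap, within half a centimetre, without knocking it over or gripping or lifting it. Leave its cap where it is, and leave the other finial, already centred on its own cap, and the other things on the table alone.

Things in the scene. Friction and masses are not known exactly. Their poses are not given: they have to be found in the camera images.
- cap_a: square pale-wood post cap lying loose on the table, stepped: 110 mm square below (12 mm thick), then 94 mm, then a flat top plateau 78 mm square whose surface is 30 mm above the table; 0.9 kg. It carries finial_a. Origin: centre of its underside; z up; x and y along its sides.
- finial_a: finial to centre (starts 15-22 mm off): turned wood, loose on the plateau, 66 mm tall, about 0.12 kg, top-heavy. Foot 30 mm diameter, 7 mm high; collar 44 mm diameter, widest 9 to 15 mm above the underside; neck 16 mm; ball 32 mm, its centre 50 mm up. It slides when pushed slowly at the collar, tips when pushed at the ball or knocked. Origin: centre of its underside; z up its axis.
- cap_b: a second post cap like cap_a, carrying finial_b. Origin: centre of its underside.
- finial_b: a second finial like finial_a, already centred on cap_b; to be left alone. Origin: centre of its underside.
- offcut: small wooden off-cut, 38x60x19 mm, a bystander in front of the caps. Origin: centre of its underside.
- masking_tape: roll of masking tape lying flat, 104 mm in diameter, 25 mm high, a bystander behind the caps. Origin: centre of its underside.
- marker: marker pen lying down, 130 mm long, 17 mm thick, a bystander at the front right. Origin: centre of its underside.
- block: pine block, 45x90x38 mm, a bystander at the front left. Origin: centre of its underside.
There are look-alikes about, which are no part of the job. What is shaped like the cap_b but black or blue is not meant.

How it is judged:
By the outcome, as a careful person would: the job done as asked, in the order asked, and still so for the second after the job is handed in, with the robot touching nothing.
It also fails if it takes over 38 s, if anything falls off the work surface, if the arm or the gripper's body presses on something with over 40 N, if the wrist force passes 120 N, or if a joint passes its speed limit or range.

## Working session

There is one attempt and no reset: what is moved stays moved. The work goes in short steps, Python scripts to look and compute and a shell command to move; the robot and the scene stay as the last step left them, time stands still between calls to the robot, and variables do not carry over. Pictures are saved under pics/ and viewed, and the job is handed in when it is done.

```bash
mkdir -p pics; ls; python3 - <<'E'
from workcell import bot, optics, workorder
import cv2, numpy as np
s=bot.read_state()
print({k:np.round(v,3) for k,v in s.items()}, bot.tcp_to_grasp)
for n in ("scene","top"):
    c=optics.read_camera(n)
    cv2.imwrite(f"pics/{n}0.png",c["image"][:,:,::-1])
    np.savez(f"pics/{n}0.npz",**c)
    print(n,c["mtx"],c["world_from_camera"].round(3))
E
```

```text
pics
{'time': np.float64(0.0), 'q': array([ 1.199,  0.265,  1.605, -0.   ,  1.274, -0.037]), 'joint_vel': array([ 0.001,  0.001, -0.002, -0.   , -0.001,  0.002]), 'joint_torque': array([-1.0000e-03, -5.1510e+01, -3.6732e+01, -0.0000e+00,  1.3000e-02,
       -0.0000e+00]), 'tool_pos': array([0.222, 0.637, 0.23 ]), 'tcp_rot': array([-1.557,  0.263, -0.262]), 'wrist_force': array([ 0.578,  0.075, -0.343]), 'torque': array([-0.053, -0.001,  0.016]), 'width': np.float64(0.998)} -0.0187
scene [[412.61768701   0.         287.32737529]
 [  0.         412.61768701 207.97427293]
 [  0.           0.           1.        ]] [[ 0.559 -0.583  0.59   0.001]
 [-0.829 -0.378  0.411 -0.303]
 [-0.016 -0.719 -0.695  0.694]
 [ 0.     0.     0.     1.   ]]
top [[456.40094337   0.         281.30420121]
 [  0.         456.40094337 217.88310247]
 [  0.           0.           1.        ]] [[-0.007 -0.973  0.229  0.27 ]
 [-1.     0.009  0.005  0.068]
 [-0.007 -0.229 -0.973  1.185]
 [ 0.     0.     0.     1.   ]]
```

View pics/scene0.png

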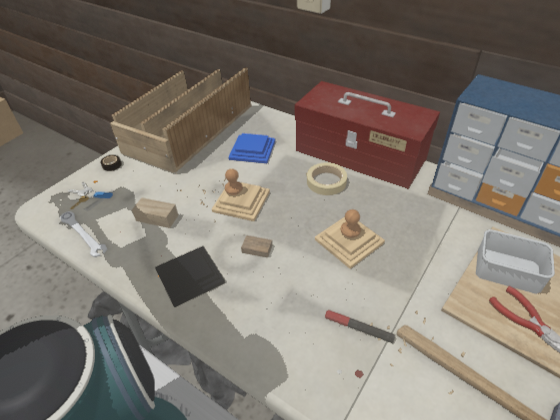

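View pics/top0.png

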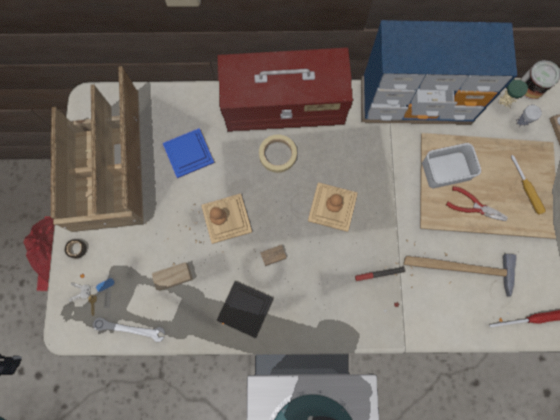

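The left finial, at about (218,214) in the top view, sits visibly off the centre of its cap at (227,218). The right one looks centred. Next I'll measure both caps from the depth maps.

```bash
cat > h.py <<'E'
import numpy as np, cv2
from workcell import bot, optics
from scipy.spatial.transform import Rotation as R
def cloud(c,T=None):
    T=c["world_from_camera"] if T is None else T
    z=c["z_map"]; h,w=z.shape; K=c["mtx"]
    u,v=np.meshgrid(np.arange(w),np.arange(h))
    P=np.stack([(u-K[0,2])/K[0,0]*z,(v-K[1,2])/K[1,1]*z,z],-1)@T[:3,:3].T+T[:3,3]
    P[z<=0]=np.nan
    return P
def ray_plane(c,uv,zp,T=None):
    T=c["world_from_camera"] if T is None else T
    uv=np.atleast_2d(uv).astype(float);K=c["mtx"]
    d=np.stack([(uv[:,0]-K[0,2])/K[0,0],(uv[:,1]-K[1,2])/K[1,1],np.ones(len(uv))],1)@T[:3,:3].T
    return T[:3,3]+d*((zp-T[2,3])/d[:,2])[:,None]
def tool_T(s):
    T=np.eye(4);T[:3,:3]=R.from_rotvec(s["tcp_rot"]).as_matrix();T[:3,3]=s["tool_pos"];return T
E
python3 - <<'E'
from h import *
for n,bx in (("top",[(195,185,255,250),(305,175,360,235)]),("scene",[(205,160,275,225),(310,200,390,270)])):
    c=dict(np.load(f"pics/{n}0.npz")); P=cloud(c)
    print(n,"table z",np.nanmedian(P[220:300,300:340,2]) if n=="top" else np.nanmedian(P[150:180,395:420,2]))
    for x0,y0,x1,y1 in bx:
        Q=P[y0:y1,x0:x1].reshape(-1,3)
        hz=np.histogram(Q[:,2],np.arange(-.01,.08,.005))[0]; print(hz)
        for lo,hi in((.008,.016),(.026,.034),(.04,.08)):
            S=Q[(Q[:,2]>lo)&(Q[:,2]<hi)]
            if lo<.04:
                r=cv2.minAreaRect((S[:,:2]*1000).astype(np.float32)); print(lo,len(S),[np.round(a,1) for a in r])
            else: print("fin",len(S),S.mean(0).round(4),S.max(0).round(4),S.min(0).round(4))
    im=cv2.resize(c["image"][:,:,::-1][(bx[0][1]):(bx[0][3]),bx[0][0]:bx[0][2]],None,fx=6,fy=6,interpolation=cv2.INTER_CUBIC)
    im2=cv2.resize(c["image"][:,:,::-1][(bx[1][1]):(bx[1][3]),bx[1][0]:bx[1][2]],None,fx=6,fy=6,interpolation=cv2.INTER_CUBIC)
    h=min(im.shape[0],im2.shape[0]); cv2.imwrite(f"pics/{n}0z.png",np.hstack([im[:h,:],im2[:h,:]])[:600,:800])
E
```

```text
top table z -0.00017025722629671058
[  22  988 1128  141  337  277  114  299  322    7   20   61   33    1
    0    0    0]
0.008 462 [array([542.9, 238. ]), array([111.4, 147.9]), np.float64(15.8)]
0.026 593 [array([547.6, 219.4]), array([78.4, 77.7]), np.float64(16.0)]
fin 120 [0.5361 0.2318 0.0494] [0.5612 0.2569 0.08  ] [0.5228 0.215  0.0407]
[ 30 908 659 143 328 256 110 336 264   4  20  70  26   0   0   0   0]
0.008 446 [array([577.3, -62.9]), array([109.8, 110.7]), np.float64(74.5)]
0.026 564 [array([577.3, -62.9]), array([78. , 79.7]), np.float64(74.3)]
fin 122 [ 0.5676 -0.0596  0.0493] [ 0.5951 -0.0422  0.08  ] [ 0.5544 -0.0837  0.0403]
scene table z 0.06675826038334282
[   0 1638 1228  154  298  232   88  344  212    6   36   90   42   11
    5    9   10]
0.008 391 [array([583. , 240.2]), array([224.9, 136.3]), np.float64(35.4)]
0.026 547 [array([547.1, 215.7]), array([79.9, 80.1]), np.float64(15.9)]
fin 218 [0.5386 0.227  0.0527] [0.5637 0.2551 0.0799] [0.5227 0.2106 0.0402]
[   0 1730 1774  118  435  291  112  406  276    4   38  114   62   13
    8    4    6]
0.008 516 [array([576.3, -66.6]), array([111.7, 110.7]), np.float64(74.5)]
0.026 667 [array([577.3, -67.1]), array([78.4, 79.8]), np.float64(74.9)]
fin 265 [ 0.5676 -0.0703  0.0522] [ 0.5929 -0.0466  0.0799] [ 0.5529 -0.0883  0.0401]
```

```bash
ls pics; python3 -c "
import cv2
for n in('top','scene'): print(cv2.imread(f'pics/{n}0z.png').shape)"
```

```text
scene0.npz
scene0.png
scene0z.png
top0.npz
top0.png
top0z.png
(360, 690, 3)
(390, 800, 3)
```

```bash
cat >> h.py <<'E'
from scipy.optimize import least_squares
def ball(Q,c0):
    # sphere of known radius fitted to depth points
    c=np.array(c0,float)
    for _ in range(4):
        d=np.linalg.norm(Q-c,axis=1); S=Q[(abs(d-.016)<.005)&(Q[:,2]>.066)]
        c=least_squares(lambda x:np.linalg.norm(S-x,axis=1)-.016,c,loss="soft_l1",f_scale=.001).x
    return c,len(S),np.std(np.linalg.norm(S-c,axis=1))
def plateau(Q):
    S=Q[abs(Q[:,2]-.03)<.004]
    r=cv2.minAreaRect((S[:,:2]*1000).astype(np.float32)); return np.round(r[0],1),np.round(r[1],1),r[2]
E
python3 - <<'E'
from h import *
for n in("top","scene"):
    c=dict(np.load(f"pics/{n}0.npz")); P=cloud(c).reshape(-1,3); P=P[np.isfinite(P[:,0])]
    for nm,ctr in(("a",(.5475,.2175)),("b",(.5773,-.065))):
        Q=P[np.linalg.norm(P[:,:2]-ctr,axis=1)<.08]
        g=Q[Q[:,2]>.07].mean(0); b,k,sd=ball(Q,g)
        p=plateau(Q)
        print(n,nm,"ball",(b*1e3).round(1),k,(sd*1e3).round(2),"plateau",p,"off",(b[:2]*1e3-p[0]).round(1))
E
```

```text
top a ball [545.  237.1  80.2] 131 1.42 plateau (array([547.6, 219.4]), array([78.4, 77.7]), 16.006759643554688) off [-2.6 17.7]
top b ball [575.9 -63.6  80.1] 126 1.25 plateau (array([577.3, -62.9]), array([78. , 79.7]), 74.28975677490234) off [-1.4 -0.7]
scene a ball [545.4 233.8  79.8] 149 1.14 plateau (array([547.1, 215.7]), array([79.9, 80.1]), 15.936685562133789) off [-1.7 18.1]
scene b ball [564.5 -71.7  92.2] 105 2.7 plateau (array([577.3, -67.1]), array([78.4, 79.8]), 74.9261703491211) off [-12.8  -4.6]
```

View pics/top0z.png

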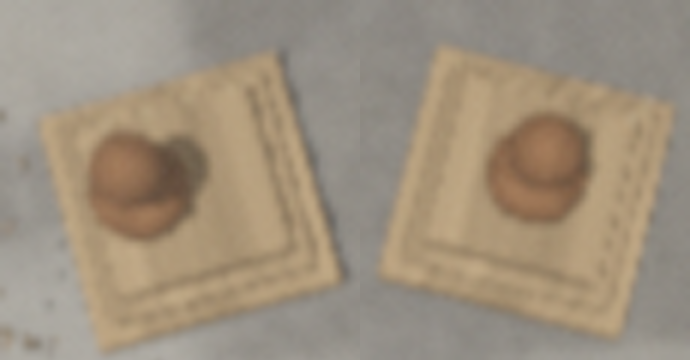

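View pics/scene0z.png

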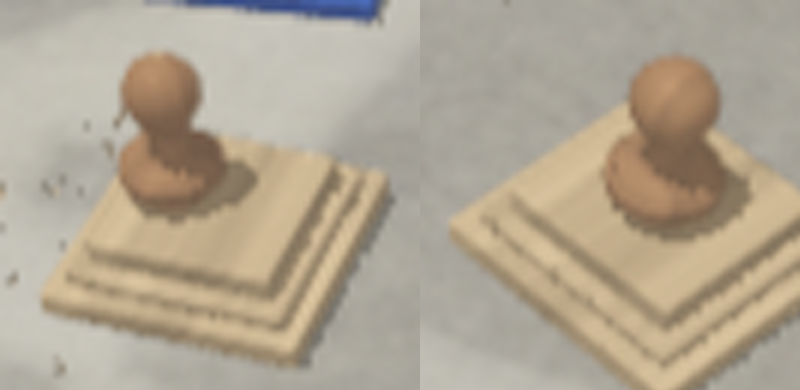

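```bash
cat >> h.py <<'E'
def plan(s,pos,xdir):
    """tool-frame shift + turn (rotvec) to vertical-down tool at pos with tool x along xdir"""
    Rt=R.from_rotvec(s["tcp_rot"]).as_matrix()
    x=np.array([xdir[0],xdir[1],0.]);x/=np.linalg.norm(x); y=np.array([0,0,-1.]); z=np.cross(x,y)
    G=np.stack([x,y,z],1)
    return Rt.T@(np.array(pos)-s["tool_pos"]), R.from_matrix(Rt.T@G).as_rotvec()
E
python3 - <<'E'
from h import *
s=bot.read_state(); Rt=R.from_rotvec(s["tcp_rot"]).as_matrix(); print(Rt.round(3))
c=optics.read_camera("wrist"); print(c["hand_eye"].round(3),c["mtx"].round(1))
cv2.imwrite("pics/w0.png",c["image"][:,:,::-1])
for sg in(1,-1):
    d,t=plan(s,(.545-.002*4,.2355+.06,.17),(sg*2.2,-sg*17.9)); print(d.round(4),t.round(3),np.degrees(t).round(1))
E
```

```text
[[ 0.944 -0.001  0.329]
 [-0.329 -0.002  0.944]
 [-0.    -1.    -0.002]]
[[-0.     0.95   0.313 -0.08 ]
 [-0.    -0.313  0.95  -0.142]
 [ 1.     0.     0.    -0.   ]
 [ 0.     0.     0.     1.   ]] [[330.9   0.  282. ]
 [  0.  330.9 209.4]
 [  0.    0.    1. ]]
[ 0.4101  0.0605 -0.2186] [2.000e-03 1.114e+00 1.000e-03] [ 0.1 63.8  0.1]
[ 0.4101  0.0605 -0.2186] [ 1.000e-03 -2.028e+00 -2.000e-03] [ 1.000e-01 -1.162e+02 -1.000e-01]
```

View pics/w0.png

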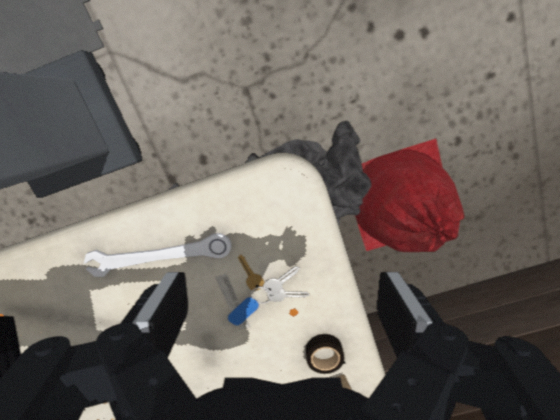

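```bash
python3 -m handwheel '[[0.051,0.004,-0.027,0,0,0,0.25],[0.051,0.008,-0.027,0,0,0,0.25],[0.051,0.008,-0.027,0,0,0,0.25],[0.051,0.008,-0.027,0,0,0,0.25],[0.051,0.008,-0.027,0,0,0,0.25],[0.051,0.008,-0.027,0,0,0,0.25],[0.051,0.008,-0.027,0,0,0,0.25],[0.051,0.008,-0.027,0,0,0,0.25]]' 20; python3 -m handwheel '[[0,0,0,0,0.16,0,0.25],[0,0,0,0,0.16,0,0.25],[0,0,0,0,0.16,0,0.25],[0,0,0,0,0.16,0,0.25],[0,0,0,0,0.16,0,0.25],[0,0,0,0,0.16,0,0.25],[0,0,0,0,0.15,0,0.25],[0,0,0,0,0,0,0.25]]'
cat > w.py <<'E'
import sys
from h import *
s=bot.read_state(); c=optics.read_camera("wrist"); n=sys.argv[1]
cv2.imwrite(f"pics/{n}.png",c["image"][:,:,::-1])
T=tool_T(s)@c["hand_eye"]
print("t",round(float(s["time"]),2),"tcp",(s["tool_pos"]*1e3).round(1),"F",np.round(s["wrist_force"],2),"w",s["width"])
def rep(P,nm,ctr):
    P=P.reshape(-1,3);P=P[np.isfinite(P[:,0])]
    Q=P[np.linalg.norm(P[:,:2]-ctr,axis=1)<.06]
    try:
        g=Q[(Q[:,2]>.07)&(Q[:,2]<.095)]; p=plateau(Q); b,k,sd=ball(Q,np.array(list(np.median(g,axis=0)[:2])+[.08]))
        print(nm,"ball",(b*1e3).round(1),k,(sd*1e3).round(2),"plateau",p,"off",(b[:2]*1e3-p[0]).round(1))
    except Exception as e: print(nm,"fail",e)
rep(cloud(c,T),"wrist",(.547,.217))
np.savez(f"pics/{n}.npz",T=T,**c)
for m in("top","scene"):
    c=optics.read_camera(m); np.savez(f"pics/{n}{m}.npz",**c); rep(cloud(c),m,(.547,.217))
    cv2.imwrite(f"pics/{n}{m}.png",c["image"][:,:,::-1])
E
python3 w.py w1
```

```text
time: 1.15
tool_pos: [0.5371, 0.2979, 0.1708]
tcp_rot: [-1.555, 0.263, -0.263]
wrist_force: [0.6, -0.3, -0.0]
width: 0.247
time: 2.15
tool_pos: [0.5359, 0.2993, 0.1709]
tcp_rot: [-1.268, 1.115, -1.115]
wrist_force: [1.3, 0.1, -0.4]
width: 0.251
t 2.15 tcp [535.9 299.3 170.9] F [ 1.26  0.13 -0.38] w 0.2513191831529034
wrist ball [545.3 234.2  79.8] 1257 0.49 plateau (array([549. , 217.8]), array([77.8, 78.7]), 16.576242446899414) off [-3.7 16.4]
top ball [544.8 236.3  79.9] 130 1.64 plateau (array([547.5, 219.6]), array([78.8, 78.1]), 16.2109432220459) off [-2.7 16.7]
scene ball [545.4 233.4  79.8] 147 1.23 plateau (array([548., 215.]), array([81.3, 77.7]), 15.045438766479492) off [-2.6 18.4]
```

View pics/w1.png

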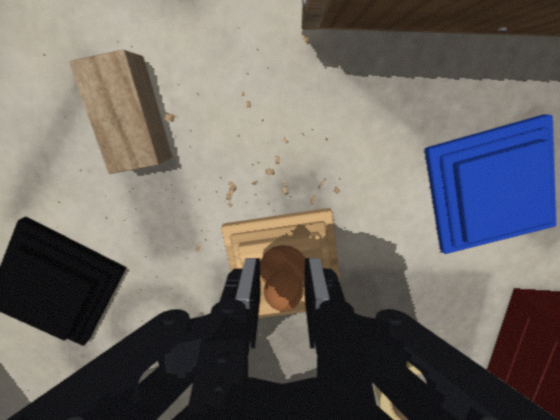

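```bash
python3 - <<'E'
from h import *
s=bot.read_state()
d=np.array([.172,-.985]);
for z in(.1709,.037):
    p=np.array([.5453,.2342])-.047*d
    a,t=plan(s,[*p,z],d); print((a*1e3).round(1),t.round(3))
E
```

```text
[18.9  0.2 -1.2] [ 0.    -0.045  0.   ]
[ 18.9 134.1  -1.2] [ 0.    -0.045  0.   ]
```

```bash
python3 -m handwheel '[[0.010,0,-0.001,0,0,0,0.25],[0.009,0,0,0,-0.045,0,0.25],[0,0.03,0,0,0,0,0.25],[0,0.03,0,0,0,0,0.25],[0,0.03,0,0,0,0,0.25],[0,0.02,0,0,0,0,0.25],[0,0.01,0,0,0,0,0.25],[0,0,0,0,0,0,0.25]]'; python3 w.py w2
```

```text
time: 3.3
tool_pos: [0.5374, 0.2803, 0.0509]
tcp_rot: [-1.286, 1.083, -1.082]
wrist_force: [-0.6, 0.0, 0.5]
width: 0.25
t 3.3 tcp [537.4 280.3  50.9] F [-0.59  0.04  0.51] w 0.24996738513192032
wrist ball [540.4 262.1  73.9] 1029 2.11 plateau (array([545. , 225.7]), array([77.6, 62. ]), 14.15805435180664) off [-4.6 36.4]
top ball [544.1 237.7  81.4] 62 1.72 plateau (array([549.9, 210. ]), array([81.2, 59.3]), 18.399837493896484) off [-5.8 27.7]
scene ball [545.6 233.7  79.8] 148 1.17 plateau (array([548.4, 215.4]), array([83.7, 77.7]), 16.28598976135254) off [-2.8 18.3]
```

View pics/w2.png

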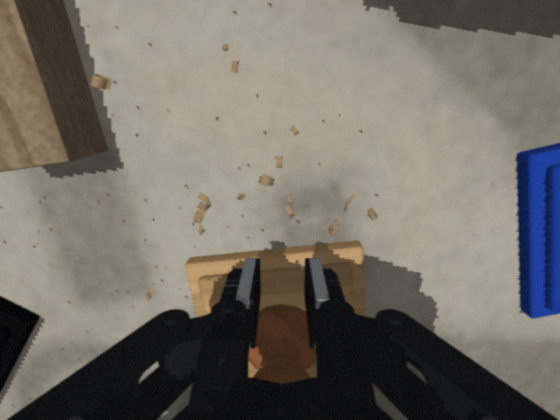

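View pics/w2scene.png

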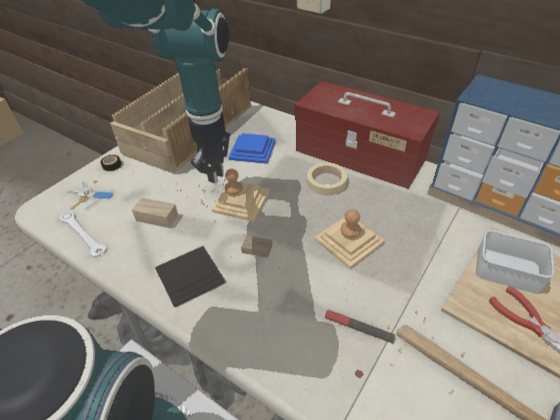

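The wrist view shows the finial, around col 282 and row 335, lined up between the fingers. The scene view confirms nothing has moved. I'll lower to collar height and approach slowly.

```bash
python3 -m handwheel '[[0,0.007,0,0,0,0,0.25],[0,0.007,0,0,0,0,0.25],[0.003,0,0,0,0,0,0.25],[0.003,0,0,0,0,0,0.25],[0.003,0,0,0,0,0,0.25],[0.002,0,0,0,0,0,0.25],[0.001,0,0,0,0,0,0.25],[0.001,0,0,0,0,0,0.25]]'; python3 -m handwheel '[[0.001,0,0,0,0,0,0.25],[0.001,0,0,0,0,0,0.25],[0.001,0,0,0,0,0,0.25],[0.001,0,0,0,0,0,0.25],[0.001,0,0,0,0,0,0.25],[0.001,0,0,0,0,0,0.25],[0.001,0,0,0,0,0,0.25],[0.001,0,0,0,0,0,0.25]]';python3 w.py w3
```

```text
time: 4.45
tool_pos: [0.5399, 0.2676, 0.0374]
tcp_rot: [-1.285, 1.082, -1.082]
wrist_force: [-0.5, -0.7, 0.0]
width: 0.25
time: 5.45
tool_pos: [0.5412, 0.2597, 0.0373]
tcp_rot: [-1.285, 1.082, -1.082]
wrist_force: [0.2, 0.9, 0.8]
width: 0.253
t 5.45 tcp [541.2 259.7  37.3] F [0.22 0.91 0.83] w 0.25256516048016253
wrist ball [541.4 260.6  82.8] 3478 2.14 plateau (array([546.6, 224.2]), array([77.9, 65.1]), 15.931816101074219) off [-5.2 36.4]
top fail Initial guess is outside of provided bounds
scene ball [539.  235.6  80. ] 113 2.63 plateau (array([548.4, 215.5]), array([81.6, 77.9]), 15.733002662658691) off [-9.4 20.1]
  return _methods._mean(a, axis=axis, dtype=dtype,
  ret = um.true_divide(
```

```bash
python3 - <<'E'
import cv2,numpy as np
a=cv2.imread("pics/w3.png")[200:,150:410]; b=cv2.imread("pics/w3scene.png")[140:230,190:290]
cv2.imwrite("pics/w3c.png",np.hstack([cv2.resize(a,(420,356)),cv2.resize(b,(380,356),interpolation=cv2.INTER_CUBIC)]))
E
```

```text
(no output)
```

View pics/w3c.png

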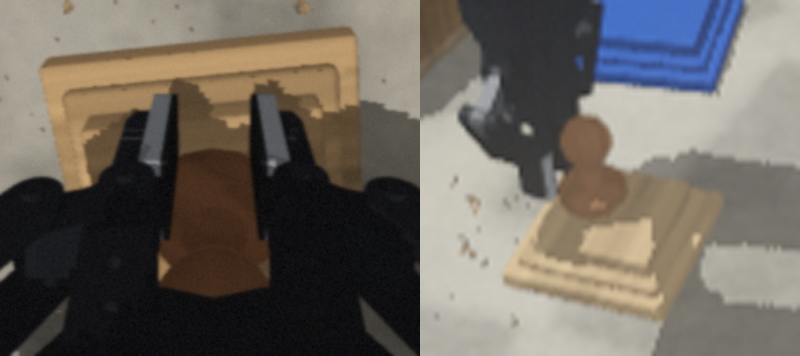

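```bash
cat >> h.py <<'E'
def fin(c,T=None,ctr=(.547,.217),r=.05):
    """colour-masked (saturated brown) finial points -> ball centre by sphere fit"""
    P=cloud(c,T); hsv=cv2.cvtColor(c["image"],cv2.COLOR_RGB2HSV)
    m=(hsv[...,1]>105)&(hsv[...,0]<16)&(P[...,2]>.034)&(P[...,2]<.1)&(np.linalg.norm(P[...,:2]-ctr,axis=-1)<r)
    m=cv2.erode(m.astype(np.uint8),np.ones((2,2)))>0
    Q=P[m]; g=Q[Q[:,2]>.072]
    return ball(Q,[*np.median(g,axis=0)[:2],.08]),m
E
python3 - <<'E'
from h import *
for f in("w1scene","w2scene","w3scene","w1top","w1","w2","w3"):
    c=dict(np.load(f"pics/{f}.npz")); T=c.pop("T",None)
    try:
        (b,k,sd),m=fin(c,T); v,u=np.nonzero(m)
        print(f,(b*1e3).round(1),k,(sd*1e3).round(2),m.sum(),u.mean().round(1),v.mean().round(1))
    except Exception as e: print(f,e)
E
```

```text
w1scene [547.8 234.9  83.4] 8 1.12 8 229.8 173.2
w2scene [532.6 226.6  80. ] 0 nan 3 230.3 176.3
w3scene Initial guess is outside of provided bounds
w1top [545.4 236.5  80.2] 69 1.91 92 217.8 215.5
w1 [545.3 234.2  79.8] 1205 0.49 2253 283.6 277.2
w2 [540.8 261.   71.7] 899 2.11 3835 282.7 345.2
w3 [541.9 257.3  74.8] 1419 2.33 4569 282.7 340.2
  ret = _var(a, axis=axis, dtype=dtype, out=out, ddof=ddof,
  arrmean = um.true_divide(arrmean, div, out=arrmean,
  ret = ret.dtype.type(ret / rcount)
  return _methods._mean(a, axis=axis, dtype=dtype,
  ret = um.true_divide(
```

```bash
python3 - <<'E'
from h import *
for f,pts in(("w1scene",[(231,174),(229,188),(245,195),(255,200),(350,215)]),("w3scene",[(232,174),(234,188),(237,205),(243,200),(225,170),(222,185)])):
    c=np.load(f"pics/{f}.npz"); h=cv2.cvtColor(c["image"],cv2.COLOR_RGB2HSV)
    print(f,[tuple(h[v,u]) for u,v in pts])
def track(f):
    c=dict(np.load(f"pics/{f}.npz")); P=cloud(c); h=cv2.cvtColor(c["image"],cv2.COLOR_RGB2HSV).astype(int)
    for s in(70,80,90):
      m=(h[...,1]>s)&(h[...,2]>60)&(h[...,0]<14)&(P[...,2]>.06)&(P[...,2]<.1)&(np.linalg.norm(P[...,:2]-(.547,.217),axis=-1)<.06)
      Q=P[m]
      if len(Q)>20:
        b,k,sd=ball(Q,[*np.median(Q,axis=0)[:2],.08]); v,u=np.nonzero(m); print(f,s,m.sum(),u.mean().round(2),v.mean().round(2),u.min(),u.max(),v.min(),v.max(),(b*1e3).round(1),k,(sd*1e3).round(2))
for f in("w1scene","w2scene","w3scene"): track(f)
E
```

```text
w1scene [(np.uint8(14), np.uint8(107), np.uint8(172)), (np.uint8(14), np.uint8(94), np.uint8(119)), (np.uint8(19), np.uint8(74), np.uint8(192)), (np.uint8(18), np.uint8(75), np.uint8(142)), (np.uint8(14), np.uint8(104), np.uint8(188))]
w3scene [(np.uint8(12), np.uint8(102), np.uint8(128)), (np.uint8(13), np.uint8(101), np.uint8(124)), (np.uint8(18), np.uint8(75), np.uint8(146)), (np.uint8(19), np.uint8(72), np.uint8(195)), (np.uint8(120), np.uint8(4), np.uint8(57)), (np.uint8(0), np.uint8(0), np.uint8(80))]
w1scene 70 57 231.44 177.35 226 237 170 183 [531.4 222.5  83.8] 23 2.73
w1scene 80 57 231.44 177.35 226 237 170 183 [531.4 222.5  83.8] 23 2.73
w1scene 90 57 231.44 177.35 226 237 170 183 [531.4 222.5  83.8] 23 2.73
w2scene 70 99 231.42 175.35 226 237 169 183 [545.6 233.6  79.9] 91 1.18
w2scene 80 99 231.42 175.35 226 237 169 183 [545.6 233.6  79.9] 91 1.18
w2scene 90 97 231.32 175.41 226 237 169 183 [545.6 233.6  79.9] 89 1.19
w3scene 70 111 232.73 175.41 227 238 169 183 [547.  229.   79.7] 104 1.28
w3scene 80 110 232.74 175.47 227 238 169 183 [547.  229.   79.7] 103 1.28
w3scene 90 104 232.82 175.75 227 238 170 183 [547.  229.   79.8] 97 1.31
```

The finial has moved 4.8 mm, as predicted from the contact geometry, and the ball height hasn't changed, so it's still upright. About 12.5 mm remains.

```bash
sed -i 's/>105)&(hsv\[...,0\]<16)/>80)\&(hsv[...,0]<16)\&(hsv[...,2]>60)/; s/>.034)&/>.06)\&/' h.py
cat > w.py <<'E'
import sys
from h import *
n=sys.argv[1]
def rep(c,T,nm):
    try:
        P=cloud(c,T).reshape(-1,3);P=P[np.isfinite(P[:,0])];Q=P[np.linalg.norm(P[:,:2]-(.547,.217),axis=1)<.06]
        p=plateau(Q); (b,k,sd),m=fin(c,T)
        print(nm,"ball",(b*1e3).round(1),k,(sd*1e3).round(2),"plateau",p,"off",(b[:2]*1e3-p[0]).round(1))
    except Exception as e: print(nm,"fail",e)
s=bot.read_state()
print("t",round(float(s["time"]),2),"tcp",(s["tool_pos"]*1e3).round(1),"F",np.round(s["wrist_force"],2))
for m in("wrist","top","scene"):
    s=bot.read_state(); c=optics.read_camera(m)
    T=tool_T(s)@c["hand_eye"] if m=="wrist" else c["world_from_camera"]
    np.savez(f"pics/{n}{m}.npz",T=T,**c); rep(c,T,m)
    cv2.imwrite(f"pics/{n}{m}.png",c["image"][:,:,::-1])
E
python3 -m handwheel '[[0.001,0,0,0,0,0,0.25],[0.001,0,0,0,0,0,0.25],[0.001,0,0,0,0,0,0.25],[0.001,0,0,0,0,0,0.25],[0.001,0,0,0,0,0,0.25],[0.001,0,0,0,0,0,0.25],[0.001,0,0,0,0,0,0.25],[0.001,0,0,0,0,0,0.25]]'; python3 w.py w4 2>/dev/null
```

```text
time: 6.6
tool_pos: [0.5425, 0.2518, 0.0373]
tcp_rot: [-1.285, 1.082, -1.082]
wrist_force: [-0.9, -0.2, -0.1]
width: 0.248
t 6.6 tcp [542.5 251.8  37.3] F [-0.9  -0.24 -0.06]
wrist ball [545.1 249.7  74.7] 869 1.97 plateau (array([547.6, 219.9]), array([78.2, 74. ]), 15.909852981567383) off [-2.5 29.8]
top fail Initial guess is outside of provided bounds
scene ball [548.1 221.1  79.7] 102 1.28 plateau (array([548.1, 215.4]), array([79.8, 78.7]), 15.49877643585205) off [-0.   5.7]
```

```bash
python3 -m handwheel '[[0.001,0,0,0,0,0,0.25],[0.001,0,0,0,0,0,0.25],[0.001,0,0,0,0,0,0.25],[0.001,0,0,0,0,0,0.25],[0,0,0,0,0,0,0.25]]'; python3 w.py w5 2>/dev/null;  python3 -m handwheel '[[-0.001,0,0,0,0,0,0.25],[-0.003,0,0,0,0,0,0.25],[-0.008,0,0,0,0,0,0.25],[-0.012,0,0,0,0,0,0.25],[-0.012,-0.02,0,0,0,0,0.25],[0,-0.05,0,0,0,0,0.25],[0,-0.05,0,0,0,0,0.25],[0,0,0,0,0,0,0.25]]'; python3 w.py w6 2>/dev/null
```

```text
time: 7.38
tool_pos: [0.5432, 0.2478, 0.0373]
tcp_rot: [-1.285, 1.082, -1.082]
wrist_force: [0.8, 0.2, 0.2]
width: 0.248
t 7.38 tcp [543.2 247.8  37.3] F [0.8  0.18 0.19]
wrist ball [546.1 245.9  74.8] 877 1.95 plateau (array([548.2, 218.3]), array([78. , 77.2]), 16.056358337402344) off [-2.1 27.6]
top fail Initial guess is outside of provided bounds
scene ball [549.1 216.8  79.6] 97 1.32 plateau (array([548.5, 215.4]), array([82.2, 77.8]), 15.055859565734863) off [0.6 1.4]
time: 8.52
tool_pos: [0.5405, 0.2862, 0.1634]
tcp_rot: [-1.275, 1.076, -1.084]
wrist_force: [0.2, 1.1, 0.3]
width: 0.247
t 8.53 tcp [540.5 286.2 163.4] F [0.23 1.14 0.29]
wrist ball [548.7 218.   79.8] 1167 0.54 plateau (array([548.6, 217.8]), array([78., 78.]), 16.083993911743164) off [0.1 0.2]
top ball [548.3 221.5  80.2] 97 1.54 plateau (array([549. , 216.2]), array([78.7, 70.7]), 16.295726776123047) off [-0.7  5.3]
scene ball [549.  217.5  79.4] 96 1.14 plateau (array([547.3, 214.6]), array([79.8, 78.3]), 17.110383987426758) off [1.7 2.9]
```

View pics/w6wrist.png

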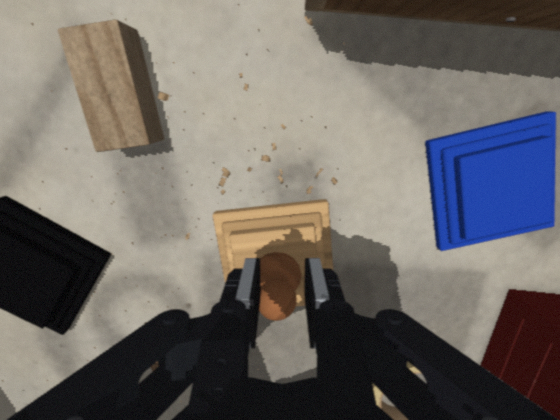

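The wrist view puts the finial within 0.3 mm of the cap centre, but the other cameras read up to about 2 mm. I'll back the arm off and get a clear check, using the centred finial_b as a reference.

```bash
python3 -m handwheel '[[-0.03,-0.02,0,0,0,0,0.25],[-0.04,-0.02,0,0,0,0,0.25],[-0.03,0,0,0,0,0,0.25],[0,0,0,0,0,0,0.25],[0,0,0,0,0,0,0.25]]'; python3 w.py w7 2>/dev/null
cat > chk.py <<'E'
from h import *
import sys
n=sys.argv[1]
for m in("top","scene","wrist"):
    c=dict(np.load(f"pics/{n}{m}.npz")); T=c.pop("T"); P=cloud(c,T).reshape(-1,3);P=P[np.isfinite(P[:,0])]
    for nm,ctr in(("a",(.548,.217)),("b",(.577,-.065))):
        try:
            Q=P[np.linalg.norm(P[:,:2]-ctr,axis=1)<.06]; p=plateau(Q); (b,k,sd),_=fin(c,T,ctr,.06)
            # colour: plateau-level ray check of outline omitted
            print(m,nm,(b*1e3).round(1),k,(sd*1e3).round(2),p,"off",(b[:2]*1e3-p[0]).round(1))
        except Exception as e: print(m,nm,"none")
E
python3 chk.py w7 2>/dev/null
```

```text
time: 9.3
tool_pos: [0.519, 0.381, 0.195]
tcp_rot: [-1.29, 1.083, -1.082]
wrist_force: [0.1, 0.2, 0.2]
width: 0.248
t 9.3 tcp [519. 381. 195.] F [0.12 0.17 0.22]
wrist ball [548.9 217.9  79.8] 846 0.56 plateau (array([546.2, 217.3]), array([72.7, 78.2]), 15.895148277282715) off [2.7 0.6]
top ball [548.5 219.9  80.1] 94 1.82 plateau (array([548.1, 219.5]), array([79.1, 77.4]), 16.09738540649414) off [0.4 0.4]
scene ball [548.5 217.6  79.7] 110 1.15 plateau (array([548.2, 215.9]), array([80.1, 78.6]), 16.884294509887695) off [0.3 1.7]
top a [548.5 219.9  80.1] 94 1.82 (array([548.1, 219.5]), array([79.1, 77.4]), 16.09738540649414) off [0.4 0.4]
top b [576.2 -63.4  79.1] 89 1.38 (array([577.1, -62.9]), array([77.7, 79.7]), 74.9747314453125) off [-0.9 -0.5]
scene a [548.5 217.6  79.7] 110 1.15 (array([548.2, 215.9]), array([80.1, 78.6]), 16.884294509887695) off [0.3 1.7]
scene b [576.3 -66.6  79.7] 141 1.14 (array([576.9, -66.2]), array([80.3, 79.6]), 74.61814880371094) off [-0.6 -0.4]
wrist a [548.9 217.9  79.8] 846 0.56 (array([546.2, 217.3]), array([72.7, 78.2]), 15.895148277282715) off [2.7 0.6]
wrist b none
```

View pics/w7wrist.png

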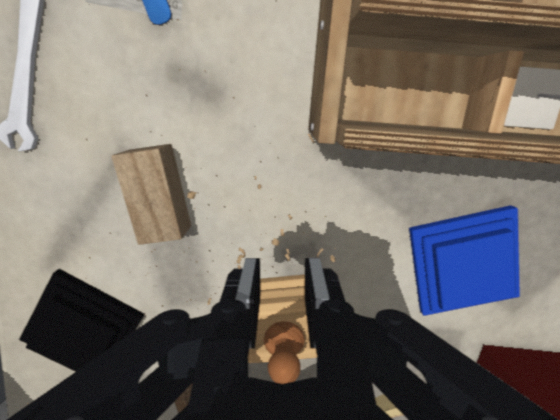

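View pics/w7scene.png

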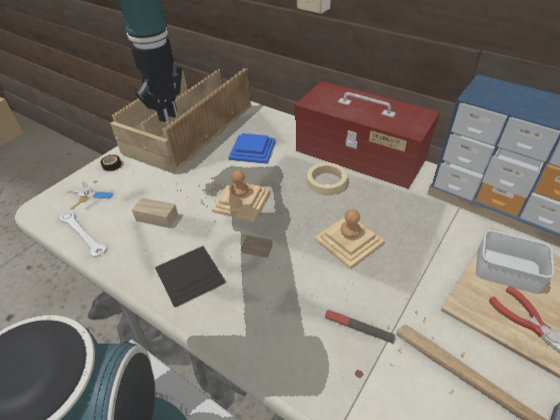

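View pics/w7top.png

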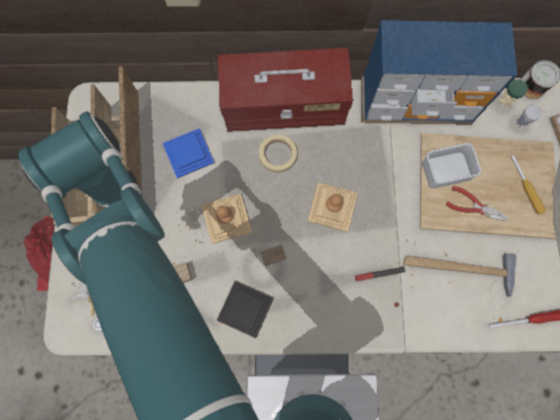

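The pictures show finial_a upright and centred on its cap, at about (226,212) in the top view and (238,185) in the scene view. Nothing else has moved, and the gripper is well clear of everything. In the clear views the offset is 0.6 mm (top) and 1.7 mm (scene). The latest wrist reading, 2.7 mm, has the plateau partly hidden by the fingers. All are inside 5 mm, so I'm handing in.

```bash
python3 -c "
from workcell import bot, workorder
print(bot.read_state()['time'], workorder.finish_job())"
```

```text
the job is handed in; nothing more can be done
9.45 None
```

finial_a, the left one, started about 17–18 mm off-centre and now stands upright in the middle of its cap. I nudged it at the collar with the tips of a slightly open gripper, about 1 mm per step, then backed the gripper off. I handed the job in at 9.45 s.

**Final position:** every reading is within the 5 mm limit, though the cameras disagree a little:

| Camera | Offset from cap centre | View |
|---|---|---|
| Wrist, after the first retreat | about 0.2 mm | plateau measured its full 78 mm |
| Top | about 0.6 mm | clear |
| Scene | about 1.7 mm | clear; an earlier look while the arm was closer gave about 3.4 mm |
| Wrist, last view | about 2.7 mm | not reliable: the fingers hid part of the plateau (72.7 mm measured instead of 78) |

- **Discarded reading:** a top-view reading of 5.3 mm came from a moment when the arm hid part of the cap. I did not use it.
- **Upright:** the ball centre was still at about 80 mm, the same height as before the push.
- **Rest of the scene:** cap_a and finial_b stayed where they were to within measurement noise of about 1 mm. By eye, the other things on the table had not moved either. At no check did the wrist force read above about 1.5 N.

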